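# Hold the funnel over the jar on the scale

## Robot

A 6-joint arm with a two-finger parallel gripper is mounted at the origin on the work surface. World frame = base frame: x ahead of the robot, y to its left, z up, the work surface at z = 0. Lengths are in m, angles in degrees, forces in N, time in s.
With the tool pointing down it reaches from about 0.25 to 0.725 m from the base axis. Payload 9.7 kg.
Tool frame: the origin (TCP) lies between the finger pads; the fingertips stand bot.tcp_to_tips ahead of it and the grasp point (between the pads) lies 2 mm behind it (bot.tcp_to_tips is the distance from the TCP to the fingertips, in m); z points along the fingers, y is the line along which they close (so a half turn about z gives the same grasp; the last joint's range is limited). The gripper opens to 85 mm and grips with 20 to 120 N. Pads are 22 mm wide; open, the fingers measure 114 mm over their backs; the gripper's body (76 mm by 85 mm) begins 54 mm behind the grasp point. The pads swing forward as they close: fully open they stand 13 mm farther back than shut.
Start: joints at [77.063, 4.979, 10.078, 95.1, 0, 90], TCP at [0.123, 0.536, 0.248] pointing down, gripper open.
Joint ranges: [-179.16, 179.16], [-48.56, 103.87], [-65.8, 70.77], [-126.05, 130.52], [-82.76, 87.17], [-180, 180]. Speed limits (degrees/s): [127.2, 127.2, 147.25, 180, 180, 180].

## Interface

Orientations are given as [roll, pitch, yaw] about the fixed x, y, z axes, in that order (R = Rz(yaw) Ry(pitch) Rx(roll)).
In Python, from workcell import sensors, camera, camera_params, bot gives the robot as it stands.
- The arm moves only by the tool apply_moves, never from a script. Its argument "motion" is a list of rows, each an object with "jaw": the opening, from -1 (shut) to 1 (fully open); "xyz": the shift along the tool's x, y, z in mm, a list of three; "twist": the turn about the tool's z in rad. A call has 1 to 5 rows; each row is the pose to reach, as a shift and turn from the pose commanded when the call began, along the tool's axes at that moment; what a row does not reach only later rows make up. A row lasts 1/8 s, in which the tool goes at most 62.5 mm and 10.7 degrees, less where a joint would pass 70% of its speed; a pose out of reach is approached as far as the arm can. A call with a gripper value outside its range is refused whole. The fingers move at their own pace and stop on an object; "grip_force" is the grip in N (left out, the last holds). Time passes only in rows, so rows that repeat a pose let the fingers close. It gives the time, the measured TCP pose, the force, the opening and the grip force at its end, in the units of the state.
- sensors.get_obs(): the state, without advancing time (a new reading comes with each control period).
- camera(name): name is "scene" or "top" or "wrist"; returns (picture, depth): 420x560x3 uint8, red, green, blue; 420x560 float32, m along the optical axis (not along the pixel's ray), 0 where there is no reading.
- camera_params(name): a dict with "mtx" (3x3 intrinsics, pixels), "rvec" (rotation vector, rad) and "tvec" (3), from world to camera coordinates, as OpenCV has them. Camera axes: x right, y down, z forward; pixel columns grow to the right and rows downward; lengths in m; the calibration is good to about 2 mm. A picture is of the moment at which its call begins: read the wrist's pose just before it. camera_params takes no time and is no camera call; for the wrist camera it gives the pose at the moment of the call.
- bot.job_done(): hands the job in; it is judged then, once.
The state is a dict: "time": time; "q": joint angles; "qd": joint speeds; "joint_efforts": joint torques, N m; "ee_pos": TCP position; "tcp_rot": TCP orientation; "wrist_force": force on the tool from outside, world axes, zero at the start; "torque": the same for the moment, N m; "opening": finger opening in m; "grasp_force": force on a finger pad.
Only numpy, scipy, OpenCV 4.12 (cv2) and the standard library are available. Lean on these libraries where they do the work, as an engineer would, in place of code of your own. Each camera call takes 0.05 s, during which the arm holds its last target. There are 200 camera calls.

## Task

Slide the clear guard on the oak caddy fully open, lift the steel funnel out and carry it over the narrow shelf to the empty glass jar that stands on the kitchen scale. Finish still holding the funnel there, upright and still, its spout centred about 1 cm above the jar's mouth, so that spices can be weighed in: neither funnel nor robot may touch the jar or the scale, and the clutter on the shelf and worktop stays where it is.

Things in the scene. Friction and masses are not known exactly. Their poses are not given: they have to be found in the camera images.
- caddy: Fixed oak box, 180 (x) x 260 (y) x 96 mm high, walls and floor 6 mm; origin at the centre of its underside, z up. Its +y half has a fixed top, 100 mm up; its -y half is open under the sliding guard. Rails on the long edges reach 108 mm up. The funnel stands in the 24 mm hole of a 50 x 50 mm block, top 48 mm up, centred at x 0, y -62 mm; the half around it is empty, 168 mm wide in x.
- guard (a joint): Clear plastic guard sliding along the caddy's +y direction over the fixed top: 0 = shut over the funnel, 0.125 m = fully open (stop). Starts shut or up to 20 mm open. Plate 164 x 126 x 5 mm, its upper face 106 mm above the worktop. Friction about 1.5 N plus light damping; it stays where it is left.
- guard_handle (a point): Centre of the top of the guard's handle: a steel bar standing on the middle of the guard, 70 mm long along the caddy's x, 12 mm thick along the caddy's y, 30 mm high (its top 136 mm above the worktop). Pinch it across its 12 mm from above, or push it.
- funnel: Loose round steel funnel, 75 mm high, about 70 g. Origin at the centre of the lower end of the spout, z up its axis. Spout 16 mm outer diameter up to 30 mm, cone from 30 to 50 mm, then an upright cylindrical band 50 mm in diameter from 50 to 75 mm (grip it there, from above). It starts upright in the block of the caddy, under the guard, origin about 12 mm above the worktop.
- scale: White kitchen scale, fixed, 200 (x) x 160 (y) x 22 mm with a steel platter 130 x 140 mm whose top is 28 mm up, its centre 25 mm towards +x from the scale's. Origin at the centre of the underside. The caddy and the scale stand left and right of the shelf; which is on which hand changes.
- jar: Empty open glass spice jar, 90 mm high, 50 mm in diameter, neck 42 mm outside and 36 mm inside, about 130 g, standing loose on the scale's platter. Origin at the centre of its underside.
- jar_mouth (a point): Centre of the jar's mouth, in the plane of the rim, 90 mm above the jar's origin (118 mm above the worktop).
- shelf: Narrow oak shelf between caddy and scale, fixed: 340 (x) x 75 (y) mm, top 80 mm up; things on it reach up to 165 mm above the worktop. Origin at the centre of its underside.
- opener: Bystander: flat steel bottle opener, about 110 x 32 x 6 mm, on the shelf.
- spicejar: Bystander: closed amber spice jar, 44 mm in diameter, 85 mm high, on the shelf.
- clip: Bystander: red plastic bag clip, 50 x 14 x 15 mm, on the shelf.
- magnet1: Bystander: blue ceramic magnet disc, 30 mm in diameter, 8 mm thick, on the shelf.
- magnet2: Bystander: blue ceramic magnet disc, 30 mm in diameter, 8 mm thick, on the shelf.
- magnet3: Bystander: blue ceramic magnet disc, 30 mm in diameter, 8 mm thick, on the shelf.
- mill: Bystander: wooden pepper mill, 52 mm in diameter, 133 mm high, on the worktop beside the far end of the shelf.
- tin: Bystander: round metal salt tin, 50 mm in diameter, 87 mm high, on the worktop beside the far end of the shelf.
There are look-alikes about, which are no part of the job. What is shaped like the jar but turquoise is not meant.

How it is judged (in metres and radians):
On the way, in this order (a step that is already met when the one before it is completed fails the run):
1. the guard has been slid open, at least 105 of its 125 mm (value of joint guard above 0.105 m), for 0.1 s.
2. the funnel is held clear above the caddy (height (world z) of funnel above 0.115 m and contact force between the fingers and funnel above 1 N), for 0.1 s.
3. the held funnel passes over the shelf (y of funnel in the frame of shelf between -0.05 and 0.05 m and x of funnel in the frame of shelf between -0.22 and 0.22 m and height (world z) of funnel above 0.085 m and contact force between the fingers and funnel above 1 N), for 0.02 s.
At the end, for the whole second after the job is handed in: The fingers hold the funnel still (under 20 mm/s) and upright (within 8 degrees), the end of its spout 3 to 20 mm above the jar's rim and within 8 mm of the mouth's centre, touching neither jar nor scale; the jar stands on the scale and the guard is open (at least 100 mm) (z of funnel in the frame of jar_mouth between 0.003 and 0.02 m and horizontal distance between funnel and jar_mouth below 0.008 m and angle between funnel's own z axis and vertical below 0.14 rad and angle between jar's own z axis and vertical below 0.05 rad and contact force between the fingers and funnel above 1 N and contact force between funnel and jar below 0.1 N and contact force between funnel and scale below 0.1 N and linear speed of funnel below 0.02 m/s and angular speed of funnel below 0.2 rad/s and value of joint guard above 0.1 m and z of jar in the frame of scale above 0.025 m); the arm keeps its last pose, push and grip.
It fails at once if the funnel or the robot touches the jar (contact force between any of funnel, the arm, the fingers and jar above 0.5 N).
It fails at once if the funnel or the robot touches the scale (contact force between any of funnel, the arm, the fingers and scale above 0.5 N).
It fails at once if the jar is shifted by more than 15 mm (distance of jar from where it was at the start of the episode above 0.015 m).
It fails at once if a bystander is shifted by more than 30 mm (distance of any of opener, spicejar, clip, magnet1, magnet2, magnet3, mill, tin from where it was at the start of the episode above 0.03 m).
It also fails if it takes over 58 s, if anything falls off the work surface, if the arm or the gripper's body presses on something with over 40 N, if the wrist force passes 120 N, or if a joint passes its speed limit or range.

## Working session

There is one attempt and no reset: what is moved stays moved. The work goes in short steps, Python scripts to look and compute and a tool call to move; the robot and the scene stay as the last step left them, time stands still between calls to the robot, and variables do not carry over. Pictures are saved under pics/ and viewed, at most 10 in all, crops included, and the job is handed in when it is done.

Besides the shell and the picture viewer there is one more tool, called by a JSON object that holds its "op" and its "data", one argument or row to a line. apply_moves: Moves the arm, as the interface text tells. Its arguments: {"type":"object","properties":{"motion":{"type":"array","items":{"type":"object","properties":{"jaw":{"type":"number"},"xyz":{"type":"array","items":{"type":"number"}},"twist":{"type":"number"}}}},"grip_force":{"type":"number"}},"required":["motion"]}

```bash
mkdir -p pics; cat > h.py <<'E'
import numpy as np, cv2
from workcell import sensors, camera, camera_params, bot
def P(n):
    p=camera_params(n);return np.array(p["mtx"],float),cv2.Rodrigues(np.array(p["rvec"],float))[0],np.array(p["tvec"],float).ravel()
def snap(n,f):
    p=P(n);im,d=camera(n);cv2.imwrite(f"pics/{f}.png",im[:,:,::-1]);np.savez(f"pics/{f}.npz",im=im,d=d,K=p[0],R=p[1],t=p[2])
    return im,d,p
def load(f):
    z=np.load(f"pics/{f}.npz");return z["im"],z["d"],(z["K"],z["R"],z["t"])
def ray(p,u,v,z):
    K,R,t=p;c=-R.T@t;d=R.T@np.linalg.inv(K)@np.array([u,v,1.]);return c+d*(z-c[2])/d[2]
def cloud(d,p):
    K,R,t=p;v,u=np.mgrid[:d.shape[0],:d.shape[1]]
    X=np.stack([(u-K[0,2])/K[0,0]*d,(v-K[1,2])/K[1,1]*d,d],-1);return (X-t)@R
E
python3 - <<'E'
from h import *
a=snap("scene","s0");b=snap("top","t0")
cv2.imwrite("pics/both.png",cv2.resize(np.vstack([a[0],b[0]])[:,:,::-1],None,fx=.71,fy=.71))
print(sensors.get_obs(),bot.tcp_to_tips)
for n in("scene","top","wrist"):
  K,R,t=P(n);print(n,K[0,0],-R.T@t,R[2])
E
```

```text
{'time': 0.1, 'q': array([ 7.70615824e+01,  5.00724402e+00,  1.00394937e+01,  9.51012751e+01,
       -5.98780823e-04,  9.00004054e+01]), 'qd': array([ 0.04741693, -0.06357467,  0.07106905,  0.07072748, -0.00019646,
       -0.0902351 ]), 'joint_efforts': array([-3.65412998e-04, -5.21563053e+01,  4.65652728e+01,  1.59617420e-02,
       -3.78838729e-05, -7.65715299e-06]), 'ee_pos': array([0.12310587, 0.5358446 , 0.24766521]), 'tcp_rot': array([-1.79930975e+02,  5.99268780e-04,  1.67061178e+02]), 'wrist_force': array([-0.02068848, -0.63028649, -0.63931961]), 'torque': array([-0.01160205,  0.02432543,  0.01963645]), 'grasp_force': 0.0, 'opening': 0.08513889617056448} 0.017
scene 401.9310717132646 [ 1.27767938 -0.14702555  0.8746137 ] [-0.65767681  0.19383118 -0.72793591]
top 386.9068760736722 [0.42768658 0.04478384 0.99643371] [ 0.14205501  0.0142736  -0.98975585]
wrist 368.93757304907996 [0.04226271 0.55509202 0.37295474] [ 0.31362037 -0.07269702 -0.94676154]
```

View pics/t0.png

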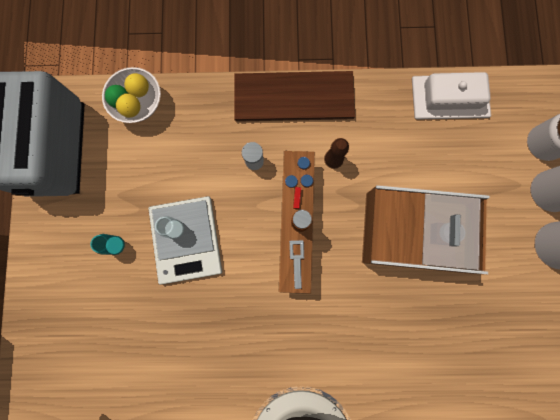

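View pics/s0.png

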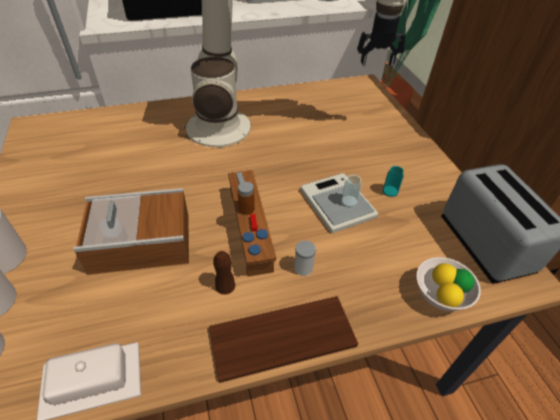

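Top view: the caddy is on the right (365–487, 187–272), with the guard handle at (455,230). The shelf is in the middle (280–315, 150–293) and the scale on the left (150–220, 198–282). Two things are jar-shaped: clear glass on the platter at about (168,228), and turquoise on the worktop at (108,245). The clear one on the scale fits the description. I'll confirm it in an enlarged crop.

```bash
python3 - <<'E'
from h import *
t=load("t0");s=load("s0")
def crop(im,x,y,w,h,f): return cv2.resize(im[y:y+h,x:x+w,::-1],None,fx=f,fy=f,interpolation=cv2.INTER_CUBIC)
A=crop(t[0],85,190,140,100,2.85);B=crop(s[0],290,155,140,100,2.85)
C=crop(t[0],355,180,140,100,2.85);D=crop(s[0],65,180,140,100,2.85)
m=np.vstack([np.hstack([A,B]),np.hstack([C,D])]);cv2.imwrite("pics/m.png",m);print(m.shape)
# depth clouds: key things
X=cloud(t[1],t[2])
def q(n,u,v): print(n,X[v,u].round(3))
for n,u,v in [("handle",455,230),("guard",435,250),("top",400,230),("platter",190,235),("jar",168,228),("jar2",175,230),("spice",302,219),("mill",339,146),("tin",253,152),("funnel",440,230)]: q(n,u,v)
E
```

```text
(570, 798, 3)
handle [ 0.492 -0.344  0.134]
guard [ 0.449 -0.308  0.104]
top [ 0.496 -0.234  0.097]
platter [0.497 0.27  0.03 ]
jar [0.515 0.324 0.035]
jar2 [0.504 0.288 0.102]
spice [ 0.518 -0.004  0.166]
mill [ 0.691 -0.096  0.129]
tin [0.692 0.106 0.086]
funnel [ 0.494 -0.322  0.106]
```

View pics/m.png

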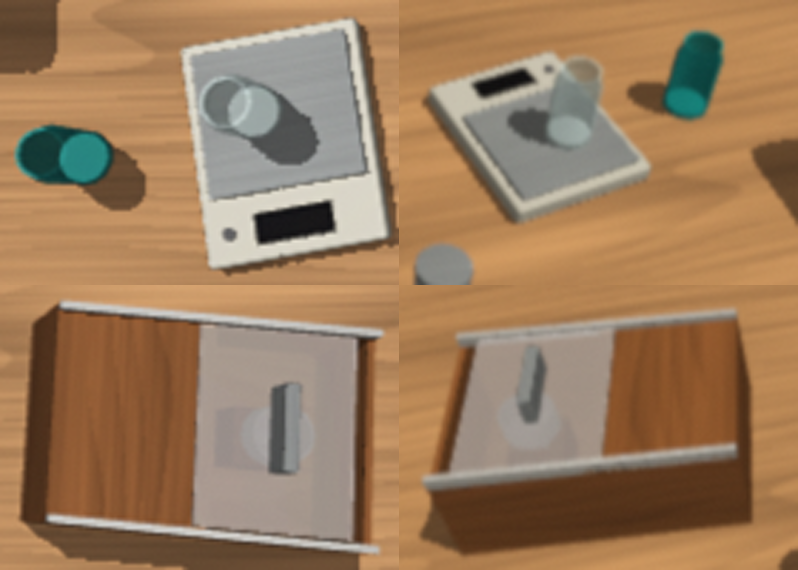

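The crop shows the clear jar on the platter, with its rim at top-view pixel ≈(164,226) and its base at ≈(173,228). The turquoise one at (108,245) stands off the scale. The handle is at (455,230), and the funnel is blurred under the guard next to it.

```bash
python3 - <<'E'
from h import *
for n in("t0","s0"):
  im,d,p=load(n);X=cloud(d,p);ok=d>0
  def sel(x0,x1,y0,y1,z0,z1): 
    return X[ok&(X[...,0]>x0)&(X[...,0]<x1)&(X[...,1]>y0)&(X[...,1]<y1)&(X[...,2]>z0)&(X[...,2]<z1)]
  def rect(l,P):
    r=cv2.minAreaRect((P[:,:2]*1000).astype(np.float32)) if len(P)>3 else None
    print(n,l,len(P),r and [np.round(a,1).tolist() for a in r],len(P) and P.mean(0).round(4), len(P) and np.median(P[:,2]).round(4))
  rect("handle",sel(.35,.65,-.45,-.2,.128,.142))
  rect("caddy",sel(.3,.7,-.5,-.1,.088,.125))
  rect("jar top",sel(.44,.6,.25,.36,.112,.126)); rect("jar all",sel(.44,.6,.24,.36,.04,.13))
  rect("platter",sel(.38,.65,.17,.37,.022,.034)); rect("scale",sel(.33,.65,.15,.42,.013,.04))
  rect("shelf",sel(.3,.75,-.06,.08,.07,.09)); rect("spice",sel(.3,.64,-.06,.08,.15,.18))
K,R,t=P("top");p=(K,R,t)
print("rim by ray top", ray(p,164,225.8,.118), "base",ray(p,173.4,228.2,.03)); p=P("scene")
print("rim scene", ray(p,290+583/2.85,155+72/2.85,.118),"base",ray(p,290+569/2.85,155+131/2.85,.03))
E
```

```text
t0 handle 203 [[493.2, -346.5], [12.8, 70.2], 85.2] [ 0.4913 -0.346   0.1343] 0.1346
t0 caddy 8552 [[546.9, -261.8], [349.9, 269.8], 83.7] [ 0.499  -0.2921  0.1027] 0.1029
t0 jar top 99 [[513.8, 309.9], [39.7, 40.7], 2.5] [0.514  0.3104 0.1173] 0.1176
t0 jar all 438 [[513.2, 309.2], [47.4, 47.4], 34.2] [0.5126 0.3072 0.0878] 0.0918
t0 platter 3424 [[486.8, 287.1], [198.0, 158.5], 9.2] [0.4893 0.2827 0.0267] 0.0272
t0 scale 4546 [[487.3, 287.5], [200.1, 160.5], 9.1] [0.4823 0.2817 0.0253] 0.0257
t0 shelf 3960 [[526.3, 4.4], [75.1, 340.6], 86.9] [0.5184 0.0058 0.0809] 0.0802
t0 spice 280 [[518.8, -1.8], [38.5, 38.9], 89.3] [ 0.5182 -0.0023  0.164 ] 0.1646
s0 handle 119 [[498.1, -350.4], [12.9, 68.9], 84.3] [ 0.4998 -0.3498  0.1339] 0.1344
s0 caddy 5452 [[546.7, -270.0], [337.1, 271.3], 83.8] [ 0.5116 -0.3002  0.1019] 0.1025
s0 jar top 66 [[517.3, 308.9], [39.4, 44.3], 66.9] [0.5184 0.3075 0.1154] 0.1155
s0 jar all 461 [[519.9, 307.4], [47.2, 50.2], 25.8] [0.5264 0.3025 0.0862] 0.0903
s0 platter 1287 [[493.3, 282.6], [195.3, 155.2], 8.8] [0.5205 0.2762 0.026 ] 0.0261
s0 scale 2159 [[491.8, 284.2], [202.6, 162.4], 9.3] [0.5067 0.2725 0.0235] 0.0241
s0 shelf 2039 [[530.1, 1.3], [75.4, 342.6], 86.9] [ 0.5681 -0.0016  0.0799] 0.0791
s0 spice 176 [[523.3, -6.6], [36.5, 40.5], 77.0] [ 0.5267 -0.0069  0.1617] 0.1631
rim by ray top [0.51302292 0.30930186 0.118     ] base [0.51513488 0.31189873 0.03      ]
rim scene [0.61983923 0.6984533  0.118     ] base [0.62115647 0.72302022 0.03      ]
```

{"op": "apply_moves", "data": {
  "motion": [
    {"xyz": [-55, -17, 0], "jaw": 1},
    {"xyz": [-110, -34, 0], "jaw": 1},
    {"xyz": [-165, -52, 0], "jaw": 1},
    {"xyz": [-220, -70, 0], "jaw": 1},
    {"xyz": [-275, -87, 0], "jaw": 1}
  ]
}}

```text
validation failed for argument at $.mo...
```

{"op": "apply_moves", "data": {
  "motion": [
    {"xyz": [-50, -16, 0], "jaw": 1},
    {"xyz": [-100, -32, 0], "jaw": 1},
    {"xyz": [-145, -46, 0], "jaw": 1},
    {"xyz": [-145, -46, 0], "jaw": 1},
    {"xyz": [-145, -46, 0], "jaw": -1}
  ]
}}

```text
validation failed for argument at $.mo...
```

```bash
python3 - <<'E'
from h import *
o=sensors.get_obs();print(o["time"],o["ee_pos"],o["tcp_rot"],o["q"])
im,d,p=snap("wrist","w1");X=cloud(d,p);ok=d>0
print(p[1][2],-p[1].T@p[2])
P_=X[ok&(abs(X[...,0]-.515)<.06)&(abs(X[...,1]-.309)<.06)]
for z0,z1 in((.10,.113),(.113,.124),(.05,.1)):
  Q=P_[(P_[:,2]>z0)&(P_[:,2]<z1)];print(len(Q),len(Q) and [np.round(cv2.minEnclosingCircle((Q[:,:2]*1000).astype(np.float32))[0],1),Q.mean(0),np.median(Q[:,2])])
E
```

```text
0.1 [0.12310587 0.5358446  0.24766521] [-1.79930975e+02  5.99268780e-04  1.67061178e+02] [ 7.70615824e+01  5.00724402e+00  1.00394937e+01  9.51012751e+01
 -5.98780823e-04  9.00004054e+01]
[ 0.31362037 -0.07269702 -0.94676154] [0.04226271 0.55509202 0.37295474]
0 0
0 0
0 0
```

View pics/w1.png

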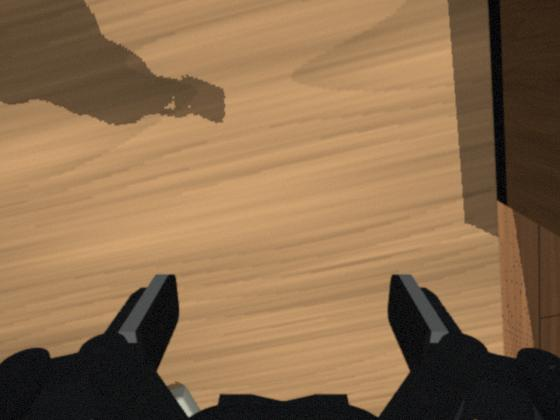

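{"op": "apply_moves", "data": {
  "motion": [
    {"xyz": [-55, -17, 0], "jaw": 1, "twist": 0},
    {"xyz": [-110, -34, 0], "jaw": 1, "twist": 0},
    {"xyz": [-165, -52, 0], "jaw": 1, "twist": 0},
    {"xyz": [-220, -70, 0], "jaw": 1, "twist": 0},
    {"xyz": [-275, -87, 0], "jaw": 1, "twist": 0}
  ]
}}

```text
time: 0.78
ee_pos: [0.3731, 0.3884, 0.2482]
tcp_rot: [-180.0, -0.0, 167.1]
wrist_force: [0.5, 1.4, 0.0]
opening: 0.0852
grasp_force: 0.0
```

{"op": "apply_moves", "data": {
  "motion": [
    {"xyz": [-50, -16, 0], "jaw": 1, "twist": 0},
    {"xyz": [-100, -32, 0], "jaw": 1, "twist": 0},
    {"xyz": [-145, -46, 0], "jaw": 1, "twist": 0},
    {"xyz": [-145, -46, 0], "jaw": 1, "twist": 0},
    {"xyz": [-145, -46, 0], "jaw": 1, "twist": 0}
  ]
}}

```text
time: 1.4
ee_pos: [0.5025, 0.3123, 0.2479]
tcp_rot: [-180.0, -0.0, 167.0]
wrist_force: [-0.5, -0.1, 0.1]
opening: 0.0854
grasp_force: 0.0
```

```bash
python3 - <<'E'
from h import *
o=sensors.get_obs();print(o["time"],o["ee_pos"],o["tcp_rot"],o["q"])
im,d,p=snap("wrist","w1");X=cloud(d,p);ok=d>0
print(p[1][2],-p[1].T@p[2])
P_=X[ok&(abs(X[...,0]-.515)<.06)&(abs(X[...,1]-.309)<.06)]
for z0,z1 in((.10,.113),(.113,.124),(.05,.1)):
  Q=P_[(P_[:,2]>z0)&(P_[:,2]<z1)];print(len(Q),len(Q) and [np.round(cv2.minEnclosingCircle((Q[:,:2]*1000).astype(np.float32))[0],1),Q.mean(0),np.median(Q[:,2])])
E
```

```text
1.4 [0.50249621 0.31234232 0.2479179 ] [-1.79974016e+02 -4.52721966e-02  1.67034166e+02] [3.18582096e+01 1.08965141e+01 1.66237240e+01 9.57776376e+01
 1.34837524e-02 4.48240271e+01]
[ 0.31303553 -0.07200175 -0.94700819] [0.42175059 0.33149263 0.37328615]
879 [array([515. , 309.4]), array([0.50631375, 0.31141882, 0.10545094]), np.float64(0.10483462368706625)]
828 [array([515.4, 309.2]), array([0.51516929, 0.30929699, 0.11711222]), np.float64(0.11747703468211752)]
1625 [array([514.9, 309.5]), array([0.51582756, 0.30935426, 0.07599139]), np.float64(0.07663839065352691)]
```

View pics/w1.png

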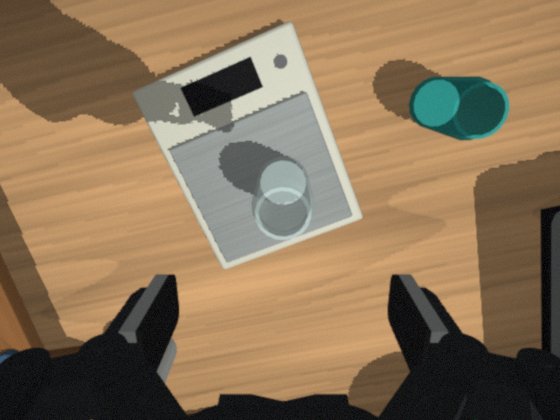

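The wrist view shows the jar rim at (283,213). That puts the mouth at (0.515, 0.309, 0.1175), which agrees with the top view. Next I'll go to the caddy.

{"op": "apply_moves", "data": {
  "motion": [
    {"xyz": [-12, -58, 0], "jaw": 1, "twist": 0},
    {"xyz": [-25, -117, 0], "jaw": 1, "twist": 0},
    {"xyz": [-38, -176, 0], "jaw": 1, "twist": 0},
    {"xyz": [-50, -234, 0], "jaw": 1, "twist": 0},
    {"xyz": [-63, -293, 0], "jaw": 1, "twist": 0}
  ]
}}

```text
time: 2.08
ee_pos: [0.4977, 0.0121, 0.2487]
tcp_rot: [180.0, 0.1, 167.2]
wrist_force: [1.4, 0.2, 0.7]
opening: 0.0854
grasp_force: 0.0
```

{"op": "apply_moves", "data": {
  "motion": [
    {"xyz": [-12, -58, 0], "jaw": 1, "twist": 0},
    {"xyz": [-25, -117, 0], "jaw": 1, "twist": 0},
    {"xyz": [-38, -176, 0], "jaw": 1, "twist": 0},
    {"xyz": [-50, -234, 0], "jaw": 1, "twist": 0},
    {"xyz": [-63, -293, 0], "jaw": 1, "twist": 0}
  ]
}}

```text
time: 2.7
ee_pos: [0.4942, -0.2876, 0.2488]
tcp_rot: [-180.0, 0.1, 167.2]
wrist_force: [1.7, -0.4, 0.4]
opening: 0.0858
grasp_force: 0.0
```

{"op": "apply_moves", "data": {
  "motion": [
    {"xyz": [-10, -46, 0], "jaw": -1, "twist": 0.18},
    {"xyz": [-20, -92, 0], "jaw": -1, "twist": 0.36},
    {"xyz": [-20, -92, 0], "jaw": -1, "twist": 0.54},
    {"xyz": [-20, -92, 0], "jaw": -1, "twist": 0.72},
    {"xyz": [-20, -92, 0], "jaw": -1, "twist": 0.9}
  ]
}}

```text
time: 3.32
ee_pos: [0.4937, -0.3799, 0.2485]
tcp_rot: [180.0, 0.0, 115.2]
wrist_force: [-0.5, -0.1, 0.3]
opening: -0.0
grasp_force: 0.0
```

{"op": "apply_moves", "data": {
  "motion": [
    {"xyz": [0, 0, 0], "jaw": -1, "twist": 0.18},
    {"xyz": [0, 0, 0], "jaw": -1, "twist": 0.36},
    {"xyz": [0, 0, 0], "jaw": -1, "twist": 0.54},
    {"xyz": [0, 0, 0], "jaw": -1, "twist": 0.54},
    {"xyz": [0, 0, 0], "jaw": -1, "twist": 0.54}
  ]
}}

```text
time: 3.95
ee_pos: [0.4935, -0.3804, 0.2485]
tcp_rot: [180.0, 0.0, 84.8]
wrist_force: [-0.6, -0.4, -1.4]
opening: -0.0003
grasp_force: 0.0
```

```bash
python3 - <<'E'
from h import *
o=sensors.get_obs();print(o["time"],o["ee_pos"],o["tcp_rot"],o["q"],o["opening"])
im,d,p=snap("wrist","w2");X=cloud(d,p);ok=d>0
def sel(z0,z1): return X[ok&(X[...,0]>.35)&(X[...,0]<.65)&(X[...,1]>-.45)&(X[...,1]<-.1)&(X[...,2]>z0)&(X[...,2]<z1)]
for l,a,b in(("handle",.125,.145),("all",.085,.118),("rail",.1065,.112),("guard",.1035,.1065),("ftop",.097,.102)):
  Q=sel(a,b);r=cv2.minAreaRect((Q[:,:2]*1000).astype(np.float32));print(l,len(Q),[np.round(v,1).tolist() for v in r],np.median(Q[:,2]))
E
```

```text
3.95 [ 0.49349868 -0.38042039  0.24847822] [1.79988279e+02 6.28474690e-03 8.48426283e+01] [-3.76277633e+01  1.54430132e+01  2.20828538e+01  9.66265779e+01
  9.90354309e-04  5.75296079e+01] -0.00032203735594513345
handle 2112 [[493.4, -349.3], [12.6, 69.4], 83.5] 0.1355084845891967
all 59573 [[494.1, -339.7], [185.2, 181.2], 83.8] 0.10541947185104693
rail 9621 [[494.2, -340.0], [183.5, 180.6], 83.7] 0.10709308977783258
guard 31187 [[494.1, -339.9], [182.9, 181.6], 84.0] 0.10565124912543977
ftop 15814 [[494.2, -339.4], [185.0, 169.1], 83.6] 0.09981109120048479
```

View pics/w2.png

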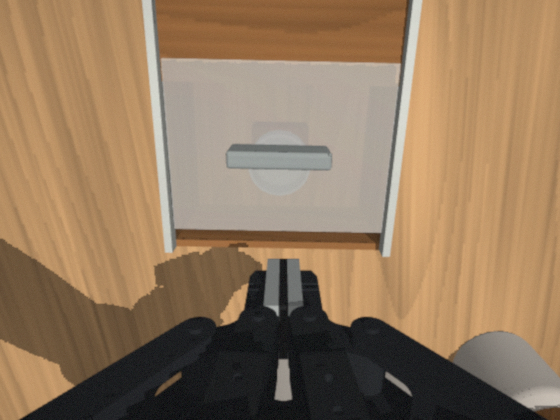

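The wrist view shows the handle bar at (278,157) with the funnel ghosted beneath it. The handle centre is at (0.493, −0.349, 0.1355) and the caddy yaw is about −6.3°. I'll come down behind the handle with the fingers closed and push.

{"op": "apply_moves", "data": {
  "motion": [
    {"xyz": [-10, 0, 30], "jaw": -1, "twist": 0.02},
    {"xyz": [-10, 0, 65], "jaw": -1, "twist": 0.02},
    {"xyz": [-10, 0, 100], "jaw": -1, "twist": 0.02},
    {"xyz": [-10, 0, 118], "jaw": -1, "twist": 0.02},
    {"xyz": [-10, 0, 118], "jaw": -1, "twist": 0.02}
  ]
}}

```text
time: 4.62
ee_pos: [0.4919, -0.3906, 0.1295]
tcp_rot: [-179.9, -0.1, 83.5]
wrist_force: [-0.2, 1.1, 1.1]
opening: -0.0003
grasp_force: 0.0
```

{"op": "apply_moves", "data": {
  "motion": [
    {"xyz": [10, 0, 0], "jaw": -1, "twist": 0},
    {"xyz": [20, 0, 0], "jaw": -1, "twist": 0},
    {"xyz": [30, 0, 0], "jaw": -1, "twist": 0},
    {"xyz": [45, 0, 0], "jaw": -1, "twist": 0},
    {"xyz": [60, 0, 0], "jaw": -1, "twist": 0}
  ]
}}

```text
time: 5.25
ee_pos: [0.4993, -0.3305, 0.1306]
tcp_rot: [180.0, 0.0, 83.4]
wrist_force: [0.5, -1.1, 1.1]
opening: 0.0002
grasp_force: 1.0
```

{"op": "apply_moves", "data": {
  "motion": [
    {"xyz": [15, 0, 0], "jaw": -1, "twist": 0},
    {"xyz": [30, 0, 0], "jaw": -1, "twist": 0},
    {"xyz": [45, 0, 0], "jaw": -1, "twist": 0},
    {"xyz": [58, 0, 0], "jaw": -1, "twist": 0},
    {"xyz": [64, 0, 0], "jaw": -1, "twist": 0}
  ]
}}

```text
time: 5.88
ee_pos: [0.5065, -0.2669, 0.1302]
tcp_rot: [-180.0, -0.0, 83.4]
wrist_force: [-0.7, -1.3, 0.8]
opening: -0.0001
grasp_force: 0.8
```

{"op": "apply_moves", "data": {
  "motion": [
    {"xyz": [4, 0, 0], "jaw": -1, "twist": 0},
    {"xyz": [8, 0, 0], "jaw": -1, "twist": 0},
    {"xyz": [8, 0, 0], "jaw": -1, "twist": 0}
  ]
}}

```text
time: 6.25
ee_pos: [0.5074, -0.2597, 0.1302]
tcp_rot: [-180.0, -0.0, 83.4]
wrist_force: [0.3, -0.2, 0.2]
opening: -0.0003
grasp_force: 0.0
```

```bash
python3 - <<'E'
from h import *
im,d,p=snap("top","t1");X=cloud(d,p);o=sensors.get_obs();print(o["time"],o["ee_pos"],o["wrist_force"])
for a,b in((.128,.142),(.1035,.1065)):
  Q=X[(d>0)&(X[...,0]>.4)&(X[...,0]<.6)&(X[...,1]>-.45)&(X[...,1]<-.1)&(X[...,2]>a)&(X[...,2]<b)];r=cv2.minAreaRect((Q[:,:2]*1000).astype(np.float32));print(len(Q),r)
E
```

```text
6.3 [ 0.50748733 -0.25981825  0.13014959] [ 0.42589105  0.12224706 -0.52869941]
209 ((503.4841003417969, -244.93482971191406), (23.66297149658203, 69.3476333618164), 84.63521575927734)
1855 ((502.1163635253906, -261.19183349609375), (181.90708923339844, 180.36537170410156), 83.68848419189453)
```

{"op": "apply_moves", "data": {
  "motion": [
    {"xyz": [3, 0, 0], "jaw": -1, "twist": 0},
    {"xyz": [5, 0, 0], "jaw": -1, "twist": 0},
    {"xyz": [5, 0, 0], "jaw": -1, "twist": 0}
  ]
}}

```text
time: 6.68
ee_pos: [0.5077, -0.2578, 0.1302]
tcp_rot: [-180.0, 0.3, 83.3]
wrist_force: [-1.6, -16.4, -3.5]
opening: -0.0
grasp_force: 8.4
```

{"op": "apply_moves", "data": {
  "motion": [
    {"xyz": [3, 0, 0], "jaw": -1, "twist": 0},
    {"xyz": [4, 0, 0], "jaw": -1, "twist": 0},
    {"xyz": [4, 0, 0], "jaw": -1, "twist": 0}
  ]
}}

```text
time: 7.05
ee_pos: [0.5077, -0.2575, 0.1304]
tcp_rot: [180.0, 0.8, 83.1]
wrist_force: [-3.9, -38.2, -5.7]
opening: 0.0002
grasp_force: 18.6
```

The guard is against its stop. I'll back off, lift and look at the funnel.

{"op": "apply_moves", "data": {
  "motion": [
    {"xyz": [-20, 0, 0], "jaw": -1, "twist": 0},
    {"xyz": [-50, 0, -30], "jaw": -1, "twist": 0},
    {"xyz": [-80, 0, -80], "jaw": 1, "twist": 0},
    {"xyz": [-110, 0, -100], "jaw": 1, "twist": 0},
    {"xyz": [-112, 0, -110], "jaw": 1, "twist": 0}
  ]
}}

```text
time: 7.68
ee_pos: [0.4954, -0.3639, 0.2411]
tcp_rot: [179.9, 0.0, 83.3]
wrist_force: [-0.1, -0.3, -0.9]
opening: 0.0545
grasp_force: 0.0
```

{"op": "apply_moves", "data": {
  "motion": [
    {"xyz": [0, 0, 0], "jaw": 1, "twist": 0},
    {"xyz": [0, 0, 0], "jaw": 1, "twist": 0}
  ]
}}

```text
time: 7.92
ee_pos: [0.4956, -0.3613, 0.2393]
tcp_rot: [-179.9, -0.1, 83.5]
wrist_force: [-0.2, -0.2, 0.4]
opening: 0.0852
grasp_force: 0.0
```

```bash
python3 - <<'E'
from h import *
o=sensors.get_obs();print(o["time"],o["ee_pos"],o["tcp_rot"])
im,d,p=snap("wrist","w3");X=cloud(d,p);ok=d>0
def sel(z0,z1,c=(.4912,-.363),r=.04): return X[ok&(np.hypot(X[...,0]-c[0],X[...,1]-c[1])<r)&(X[...,2]>z0)&(X[...,2]<z1)]
for a,b in((.08,.095),(.084,.09),(.06,.08)):
  Q=sel(a,b);print(a,b,len(Q),np.round(cv2.minEnclosingCircle((Q[:,:2]*1000).astype(np.float32))[0],1),cv2.fitEllipse((Q[:,:2]*1000).astype(np.float32))[:2],Q.mean(0),np.median(Q[:,2]))
Q=X[ok&(X[...,0]>.35)&(X[...,0]<.65)&(X[...,1]>-.45)&(X[...,1]<-.1)&(X[...,2]>.1)&(X[...,2]<.112)];r=cv2.minAreaRect((Q[:,:2]*1000).astype(np.float32));print(r)
im,d,p=snap("top","t2");X=cloud(d,p);ok=d>0
Q=sel(.084,.092);print("top",len(Q),np.round(cv2.minEnclosingCircle((Q[:,:2]*1000).astype(np.float32))[0],1))
Q=sel(.128,.14,(.508,-.24),.06);print(cv2.minAreaRect((Q[:,:2]*1000).astype(np.float32)))
E
```

```text
7.925 [ 0.49560968 -0.36131252  0.23928348] [-1.79932488e+02 -5.64398191e-02  8.34587169e+01]
0.08 0.095 776 [ 491.6 -363.3] ((491.5854187011719, -362.962158203125), (47.27198791503906, 47.5783805847168)) [ 0.49140091 -0.36452517  0.08586656] 0.0868537962554139
0.084 0.09 604 [ 491.6 -363.3] ((491.5529479980469, -363.1494140625), (47.387969970703125, 47.60456085205078)) [ 0.49147495 -0.36347362  0.08697919] 0.08719048776862703
0.06 0.08 1149 [ 491.7 -362.4] ((491.6825866699219, -362.13189697265625), (43.7055778503418, 47.41196060180664)) [ 0.49045991 -0.36975702  0.06754367] 0.06532791410982237
((495.01995849609375, -331.2110290527344), (199.93765258789062, 180.91429138183594), 83.6021728515625)
top 78 [ 490.5 -362. ]
((503.9292297363281, -238.261962890625), (12.869726181030273, 68.8488540649414), 82.86077880859375)
```

View pics/w3.png

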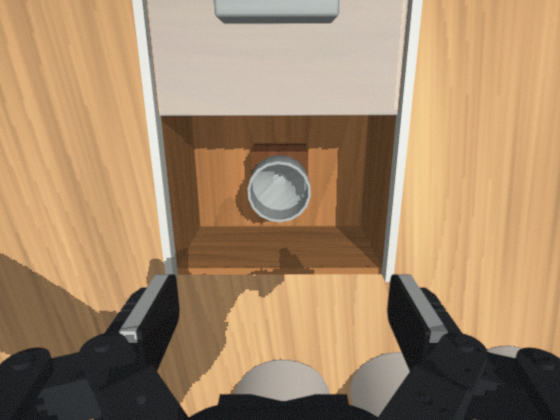

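The wrist view shows the open bay with the funnel rim centred at (279,188). The funnel is at (0.4916, −0.3633) with its top at 0.087. I'll descend with the jaws along the caddy's x.

{"op": "apply_moves", "data": {
  "motion": [
    {"xyz": [-2.4, -3.7, 40], "jaw": 1, "twist": 0},
    {"xyz": [-2.4, -3.7, 80], "jaw": 1, "twist": 0},
    {"xyz": [-2.4, -3.7, 120], "jaw": 1, "twist": 0},
    {"xyz": [-2.4, -3.7, 150], "jaw": 1, "twist": 0},
    {"xyz": [-2.4, -3.7, 164], "jaw": 1, "twist": 0}
  ]
}}

```text
time: 8.65
ee_pos: [0.4909, -0.363, 0.0741]
tcp_rot: [-179.9, -0.1, 83.4]
wrist_force: [0.6, 0.1, -0.1]
opening: 0.0858
grasp_force: 0.0
```

{"op": "apply_moves", "data": {
  "motion": [
    {"xyz": [0, 0, 0], "jaw": 1, "twist": 0},
    {"xyz": [0, 0, 0], "jaw": 0.4, "twist": 0},
    {"xyz": [0, 0, 0], "jaw": 0.1, "twist": 0},
    {"xyz": [0, 0, 0], "jaw": -1, "twist": 0},
    {"xyz": [0, 0, 0], "jaw": -1, "twist": 0}
  ],
  "grip_force": 40
}}

```text
time: 9.28
ee_pos: [0.4921, -0.3646, 0.0777]
tcp_rot: [179.9, 0.1, 83.4]
wrist_force: [-1.4, 1.0, 6.6]
opening: 0.049
grasp_force: 40.7
```

{"op": "apply_moves", "data": {
  "motion": [
    {"xyz": [0, 0, 0], "jaw": -1, "twist": 0},
    {"xyz": [0, 0, 0], "jaw": -1, "twist": 0},
    {"xyz": [0, 0, 0], "jaw": -1, "twist": 0}
  ]
}}

```text
time: 9.65
ee_pos: [0.4921, -0.3646, 0.0777]
tcp_rot: [179.9, 0.1, 83.4]
wrist_force: [-0.7, -0.1, 6.1]
opening: 0.0488
grasp_force: 40.7
```

{"op": "apply_moves", "data": {
  "motion": [
    {"xyz": [0, 0, -20], "jaw": -1, "twist": 0},
    {"xyz": [0, 0, -50], "jaw": -1, "twist": 0},
    {"xyz": [0, 0, -90], "jaw": -1, "twist": 0},
    {"xyz": [0, 0, -130], "jaw": -1, "twist": 0},
    {"xyz": [0, 0, -170], "jaw": -1, "twist": 0}
  ]
}}

```text
time: 10.28
ee_pos: [0.4915, -0.3642, 0.2478]
tcp_rot: [180.0, 0.0, 83.4]
wrist_force: [0.2, -0.4, -0.5]
opening: 0.0487
grasp_force: 41.5
```

{"op": "apply_moves", "data": {
  "motion": [
    {"xyz": [0, 0, -20], "jaw": -1, "twist": 0},
    {"xyz": [0, 0, -25], "jaw": -1, "twist": 0},
    {"xyz": [0, 0, -25], "jaw": -1, "twist": 0}
  ]
}}

```text
time: 10.65
ee_pos: [0.4916, -0.3642, 0.2707]
tcp_rot: [-180.0, -0.0, 83.4]
wrist_force: [-0.1, 0.4, -1.9]
opening: 0.049
grasp_force: 41.5
```

```bash
python3 - <<'E'
from h import *
o=sensors.get_obs();print(o["time"],o["ee_pos"],o["tcp_rot"],o["opening"],o["grasp_force"])
t=snap("top","t3");s=snap("scene","s3")
C=t[0][150:290,380:560];D=s[0][100:240,20:200]
cv2.imwrite("pics/m3.png",cv2.resize(np.hstack([C,D])[:,:,::-1],None,fx=2.2,fy=2.2,interpolation=cv2.INTER_CUBIC))
for n,(im,d,p) in(("t",t),("s",s)):
  X=cloud(d,p);m=(d>0)&(np.hypot(X[...,0]-.491,X[...,1]+.363)<.045)
  for a,b in((.19,.215),(.215,.24),(.24,.26)):
    Q=X[m&(X[...,2]>a)&(X[...,2]<b)];print(n,a,len(Q),len(Q) and (Q.min(0),Q.max(0)))
E
```

```text
10.65 [ 0.49163269 -0.36424403  0.27065801] [-1.79975029e+02 -1.52264006e-02  8.34092020e+01] 0.049000221193145274 41.520214676856995
t 0.19 20 (array([ 0.48292869, -0.35889915,  0.20380928]), array([ 0.49740145, -0.35371991,  0.21436946]))
t 0.215 34 (array([ 0.48474194, -0.36997461,  0.21500118]), array([ 0.49668029, -0.35218287,  0.23993557]))
t 0.24 330 (array([ 0.46069715, -0.38521485,  0.24009888]), array([ 0.51570907, -0.33628714,  0.25992862]))
s 0.19 25 (array([ 0.49061202, -0.37076819,  0.20254439]), array([ 0.50243367, -0.35661267,  0.21499327]))
s 0.215 50 (array([ 0.49132884, -0.37169306,  0.21500898]), array([ 0.50511664, -0.35619275,  0.2395102 ]))
s 0.24 76 (array([ 0.46800031, -0.38598682,  0.24311713]), array([ 0.52578275, -0.33937836,  0.25986028]))
```

View pics/m3.png

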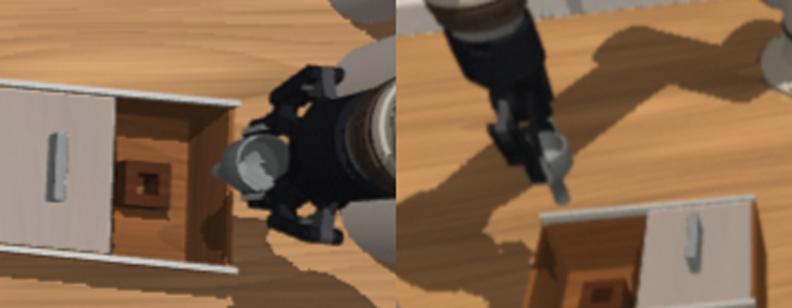

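The funnel is held upright with its spout end at z≈0.204, 38 mm clear of the tallest thing on the shelf. I'll carry it across.

{"op": "apply_moves", "data": {
  "motion": [
    {"xyz": [25, -2, 0], "jaw": -1, "twist": 0},
    {"xyz": [70, -5.5, 0], "jaw": -1, "twist": 0},
    {"xyz": [118, -9.4, 0], "jaw": -1, "twist": 0},
    {"xyz": [166, -13.2, 0], "jaw": -1, "twist": 0},
    {"xyz": [214, -17, 0], "jaw": -1, "twist": 0}
  ]
}}

```text
time: 11.38
ee_pos: [0.4988, -0.1481, 0.2702]
tcp_rot: [-179.9, -0.0, 83.4]
wrist_force: [0.4, 0.6, -0.8]
opening: 0.0486
grasp_force: 41.6
```

{"op": "apply_moves", "data": {
  "motion": [
    {"xyz": [48, -3.8, 0], "jaw": -1, "twist": 0},
    {"xyz": [96, -7.6, 0], "jaw": -1, "twist": 0},
    {"xyz": [144, -11.4, 0], "jaw": -1, "twist": 0},
    {"xyz": [192, -15.3, 0], "jaw": -1, "twist": 0},
    {"xyz": [240, -19, 0], "jaw": -1, "twist": 0}
  ]
}}

```text
time: 12.0
ee_pos: [0.5075, 0.0925, 0.2703]
tcp_rot: [-179.9, 0.0, 83.4]
wrist_force: [0.1, -0.7, -1.4]
opening: 0.0489
grasp_force: 41.6
```

{"op": "apply_moves", "data": {
  "motion": [
    {"xyz": [48, -3.8, 0], "jaw": -1, "twist": 0},
    {"xyz": [96, -7.6, 0], "jaw": -1, "twist": 0},
    {"xyz": [144, -11.5, 0], "jaw": -1, "twist": 0},
    {"xyz": [190, -15, 0], "jaw": -1, "twist": 0},
    {"xyz": [216, -17.3, 0], "jaw": -1, "twist": 0}
  ]
}}

```text
time: 12.62
ee_pos: [0.515, 0.3095, 0.2697]
tcp_rot: [-179.9, 0.1, 83.5]
wrist_force: [0.7, -0.4, -0.5]
opening: 0.0491
grasp_force: 41.6
```

{"op": "apply_moves", "data": {
  "motion": [
    {"xyz": [0, 0, 20], "jaw": -1, "twist": 0},
    {"xyz": [0, 0, 40], "jaw": -1, "twist": 0},
    {"xyz": [0, 0, 50], "jaw": -1, "twist": 0},
    {"xyz": [0, 0, 50], "jaw": -1, "twist": 0},
    {"xyz": [0, 0, 50], "jaw": -1, "twist": 0}
  ]
}}

```text
time: 13.25
ee_pos: [0.5157, 0.3074, 0.222]
tcp_rot: [180.0, -0.0, 83.4]
wrist_force: [0.7, 0.2, -0.8]
opening: 0.0488
grasp_force: 41.6
```

```bash
python3 - <<'E'
from h import *
o=sensors.get_obs();print(o["time"],o["ee_pos"],o["tcp_rot"],o["opening"],o["grasp_force"],o["q"])
w=snap("wrist","w4");t=snap("top","t4");s=snap("scene","s4")
def cr(im,x,y):return cv2.resize(im[y:y+100,x:x+133],(399,300),interpolation=cv2.INTER_CUBIC)
cv2.imwrite("pics/m4.png",np.vstack([np.hstack([cr(t[0],110,175),cr(s[0],290,130)]),np.hstack([cv2.resize(w[0],(399,300)),cr(w[0],210,220)])])[:,:,::-1])
for n,(im,d,p) in(("w",w),("t",t),("s",s)):
  X=cloud(d,p);m=(d>0)&(np.hypot(X[...,0]-.5155,X[...,1]-.309)<.04)
  for a,b in((.10,.125),(.13,.18),(.2,.24)):
    Q=X[m&(X[...,2]>a)&(X[...,2]<b)];print(n,a,len(Q),len(Q) and (Q.min(0).round(4),Q.max(0).round(4)))
E
```

```text
13.25 [0.51572437 0.307446   0.22202932] [ 1.79961839e+02 -3.19795368e-02  8.33979104e+01] 0.048843232592128985 41.591318249702454 [3.08000374e+01 1.15048854e+01 1.44457861e+01 9.28911612e+01
 2.22498205e-03 1.27402139e+02]
w 0.1 1744 (array([0.4905, 0.2926, 0.1   ]), array([0.5394, 0.3343, 0.1195]))
w 0.13 113 (array([0.5092, 0.3126, 0.1559]), array([0.5225, 0.3171, 0.1658]))
w 0.2 16030 (array([0.4784, 0.2832, 0.2   ]), array([0.5543, 0.334 , 0.24  ]))
t 0.1 148 (array([0.4906, 0.2864, 0.1001]), array([0.5376, 0.3248, 0.1215]))
t 0.13 0 0
t 0.2 238 (array([0.476 , 0.2845, 0.2001]), array([0.5509, 0.3235, 0.2394]))
s 0.1 157 (array([0.4974, 0.2824, 0.1001]), array([0.5411, 0.3291, 0.1189]))
s 0.13 43 (array([0.5129, 0.2986, 0.1559]), array([0.5269, 0.3142, 0.1799]))
s 0.2 241 (array([0.4861, 0.2818, 0.2005]), array([0.555 , 0.326 , 0.2397]))
```

View pics/m4.png

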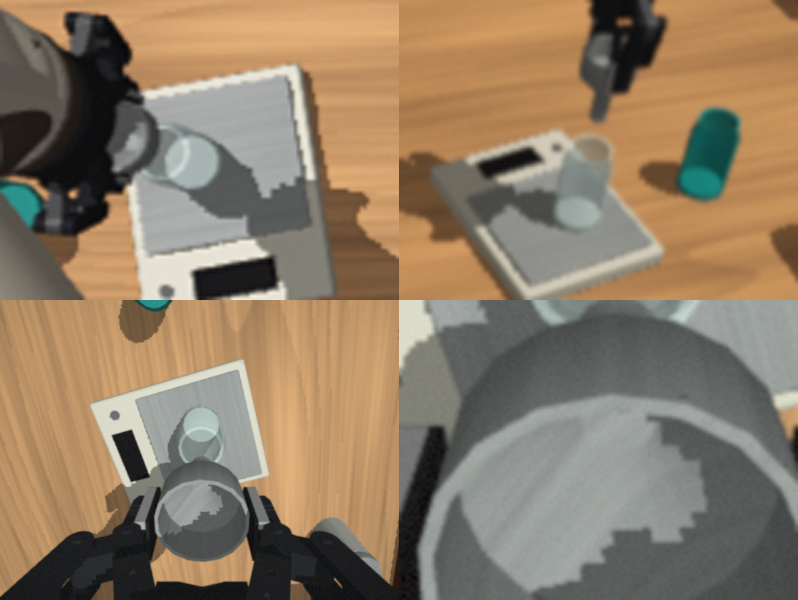

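The funnel is over the jar with its spout at (0.516, 0.309, 0.156) and the mouth at (0.515, 0.309). It's aligned in both views and looks upright. I'll lower it 28 mm.

{"op": "apply_moves", "data": {
  "motion": [
    {"xyz": [0, 0, 10], "jaw": -1, "twist": 0},
    {"xyz": [0, 0, 18], "jaw": -1, "twist": 0},
    {"xyz": [0, 0, 24], "jaw": -1, "twist": 0},
    {"xyz": [0, 0, 28], "jaw": -1, "twist": 0},
    {"xyz": [0, 0, 28], "jaw": -1, "twist": 0}
  ]
}}

```text
time: 14.02
ee_pos: [0.5154, 0.3075, 0.1929]
tcp_rot: [-180.0, 0.0, 83.4]
wrist_force: [0.4, 1.1, -0.7]
opening: 0.0489
grasp_force: 41.6
```

{"op": "apply_moves", "data": {
  "motion": [
    {"xyz": [0, 0, 0], "jaw": -1, "twist": 0},
    {"xyz": [0, 0, 0], "jaw": -1, "twist": 0},
    {"xyz": [0, 0, 0], "jaw": -1, "twist": 0},
    {"xyz": [0, 0, 0], "jaw": -1, "twist": 0}
  ]
}}

```text
time: 14.52
ee_pos: [0.5156, 0.3075, 0.1934]
tcp_rot: [180.0, -0.0, 83.4]
wrist_force: [-0.2, -0.6, -1.3]
opening: 0.0486
grasp_force: 41.6
```

```bash
python3 - <<'E'
from h import *
o=sensors.get_obs();print(o["time"],o["ee_pos"],o["grasp_force"],o["qd"].round(2))
w=snap("wrist","w5");s=snap("scene","s5");t=snap("top","t5")
for n,(im,d,p) in(("w",w),("s",s)):
  X=cloud(d,p);m=(d>0)&(np.hypot(X[...,0]-.5155,X[...,1]-.309)<.04)
  for a,b in((.10,.122),(.123,.152),(.19,.21)):
    Q=X[m&(X[...,2]>a)&(X[...,2]<b)];print(n,a,len(Q),len(Q) and (Q.min(0).round(4),Q.max(0).round(4)))
X=cloud(t[1],t[2]);Q=X[(t[1]>0)&(X[...,0]>.4)&(X[...,0]<.6)&(X[...,1]>-.35)&(X[...,1]<-.15)&(X[...,2]>.128)&(X[...,2]<.142)];print("handle",Q.mean(0))
E
```

```text
14.525 [0.51560996 0.30750683 0.19337409] 41.59098029136658 [-0.03  0.04  0.03 -0.04 -0.01 -0.  ]
w 0.1 1901 (array([0.4905, 0.2975, 0.1   ]), array([0.5394, 0.3346, 0.1198]))
w 0.123 115 (array([0.509 , 0.312 , 0.1269]), array([0.5223, 0.317 , 0.1366]))
w 0.19 9029 (array([0.4782, 0.2832, 0.19  ]), array([0.5542, 0.334 , 0.21  ]))
s 0.1 141 (array([0.4963, 0.2834, 0.1002]), array([0.5414, 0.3296, 0.1194]))
s 0.123 40 (array([0.5153, 0.2986, 0.127 ]), array([0.5281, 0.3137, 0.1519]))
s 0.19 122 (array([0.4837, 0.2813, 0.1901]), array([0.5549, 0.3266, 0.2091]))
handle [ 0.50456968 -0.23745411  0.13460873]
```

The spout is at z≈0.127, about 9 mm above the rim and centred within about 1 mm. The funnel is still and the guard is open, so I'm handing in.

```bash
python3 -c "
from workcell import bot;print(bot.job_done())"
```

```text
the job is handed in; nothing more can be done
None
```

I handed the job in at about 14.5 s: the guard is fully open, and the funnel is held still and upright about 9 mm above the clear jar's mouth, centred to about 1 mm by camera; the hand-in returned no verdict.

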